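# Clear the chest lid, then hold it open at the red index

### The job

The blue bearing block is in the way on the sprung green lid of the brown parts chest: with the lid still shut, pick the block off and set it gently (no dropping) on its base inside the green tray. Then lift the lid by its wire handle against the spring until the yellow stripe on the lid lines up with the red index arm beside it, and keep holding it there: the program finishes with the gripper still holding the handle and the lid still at the index. Do not shift the red index arm or the other things on the bench.

Things in the scene. Friction and masses are not known exactly. Their poses are not given: they have to be found in the camera images.
- chest: brown open-topped steel parts chest fixed to the bench, 220 (x) by 220 (y) by 90 mm high; origin at the centre of its underside; its +x points to the hinge side (away from the robot), the lid opens at its -x side. On its -y side (138 mm from the middle) a thin steel arc rail of 170 mm radius stands up to 240 mm above the bench
- lid (a joint): opening angle of the green lid (220 by 220 by 8 mm plate lying on the chest, top face 98.5 mm above the bench when shut), rad: 0 shut, grows as the front (-x) edge rises, stop at 1.3. A spring and its weight (0.56 kg) pull it shut at all times: lifting straight up on the handle takes about 6 N when shut, rising to 13 N at 0.75 rad
- lid_hinge (a point): point on the lid's hinge line, in the middle of the chest's far (+x) top edge, 90.5 mm above the bench; the axis runs along the chest's y; its x axis turns with the lid, and the lid reaches from it to its own -x
- lid_handle (a point): steel wire bail handle on the lid near its front edge; the point lies at the centre of its round grip bar (10 mm thick, 100 mm long, along the chest's y; legs at both ends), which in the lid's own frame lies 205 mm from the hinge line towards -x and 48 mm above the level of the hinge line: 40 mm clear above the lid's top. The bar may turn between the fingers as the lid rises
- lid_stripe (a point): front end of the yellow stripe on the lid's top face along its -y edge, 190 mm from the hinge line
- index (a joint): angle of the red index arm, rad, about the same hinge line and in the same sense as the lid: the lid is at the mark when both angles are equal. Between 0.4 and 0.75; stiff, stays where it is set
- index_hinge (a point): root of the red index arm on the hinge line, 122 mm to the chest's -y side; its x axis turns with the arm, which reaches towards its own -x
- index_tip (a point): tip of the red index arm (12 mm wide, 8 mm thick), on its top face, 190 mm from the hinge line
- bearing: blue cast pillow-block bearing standing on the lid, 0.28 to 0.56 kg; base 110 (x) by 30 (y) by 12 mm, upright round housing 58 mm across and 30 mm thick along y, top 62 mm above the base; flat faces at y = +-15 mm; origin at the centre of its underside
- tray: green open steel tray fixed to the bench, 220 (x) by 180 (y) by 40 mm, walls and floor 4 to 5 mm; origin at the centre of its underside; to the left or to the right of the chest
- bush: brass bush, 28 mm across, 22 mm high, lying in the tray's +x +y corner; it may be moved
- vice: blue bench vice fixed to the bench on the other side of the chest from the tray, 170 by 112 by 102 mm
- tin: yellow tin, 66 mm across, 90 mm high; bystander; origin at its underside
- jar: amber jar, 64 mm across, 100 mm high; bystander; origin at its underside
- mug: white mug, 76 mm across, 90 mm high; bystander; origin at its underside
- roller: flat steel ring, 80 mm across, 22 mm high; bystander; origin at its underside
- driver: screwdriver lying on the bench, 200 mm long; bystander
- spanner: wrench lying on the bench, 200 mm long; bystander

How it is judged:
By the outcome, as a careful person would: the job done as asked, in the order asked, and still so for the second after the job is handed in, while the arm keeps its last pose, push and grip.
It also fails if it takes over 56 s, if anything falls off the work surface, if the arm or the gripper's body presses on something with over 40 N, if the wrist force passes 120 N, or if a joint passes its speed limit or range.

### The arm

A 6-joint arm with a two-finger parallel gripper is mounted at the origin on the work surface. World frame = base frame: x ahead of the robot, y to its left, z up, the work surface at z = 0. Lengths are in mm, angles in rad, forces in N, time in s.
With the tool pointing down it reaches from about 350 to 975 mm from the base axis. Payload 7.1 kg.
Tool frame: the origin (TCP) lies midway between the tips of the shut fingers; the grasp point (between the pads) lies 19 mm behind it (ctrl.grip_point_offset is the distance from the TCP to the grasp point, in mm); z points along the fingers, y is the line along which they close (so a half turn about z gives the same grasp; the last joint's range is limited). The gripper opens to 88 mm and grips with 3 to 60 N. Pads are 20 mm wide; open, the fingers measure 115 mm over their backs; the gripper's body (75 mm by 178 mm) begins 61 mm behind the grasp point.
Start: joints at [1.146, 0.423, 1.63, -0, 1.089, -0.019], TCP at [246.689, 574.238, 222.675] pointing down, gripper open.
Joint ranges: [-3, 3], [-0.9, 2.11], [0.09, 2.58], [-1.31, 4.45], [0.11, 2.69], [-2.54, 2.54]. Speed limits (rad/s): [2.39, 2.39, 3.01, 3.14, 3.14, 3.14].

### API

Orientations are given as a rotation vector (axis times angle).
In Python, from workcell import get_obs, optics, close_job, spotter, ctrl gives the robot as it stands. The module is installed in compiled form; this text tells all that it offers.
- The arm moves only by the tool move_arm, never from a script. Its argument "rows" is a list of rows, each a list of 5 numbers: the shift along the tool's x, y, z in cm, then the turn about the tool's z in degrees, then the opening in per cent of the stroke, from 0 (shut) to 100 (fully open). A call has 1 to 10 rows; each row shifts and turns the commanded pose from where the row before left it, along the tool's axes as they then stand; what a row does not reach is not made up. A row lasts 1/8 s, in which the tool goes at most 62.5 mm and 10.7 degrees, less where a joint would pass 70% of its speed; a pose out of reach is approached as far as the arm can. A call with a gripper value outside its range is refused whole. The fingers move at their own pace and stop on an object; the grip force is fixed at half the most. Time passes only in rows, so rows that do not move let the fingers close. It gives the time, the measured TCP pose, the force, the opening and the grip force at its end, in the units of the state.
- get_obs(): the state, without advancing time (a new reading comes with each control period).
- optics.get_image(name): name is "scene" or "side" or "wrist"; returns the picture (480x640x3 uint8, blue, green, red); there is no depth.
- optics.calibration(name): a dict with "camera_matrix" (3x3 intrinsics, pixels), "distortion" ([k1, k2, p1, p2, k3] as OpenCV has them; the pictures are not rectified), "xyz" and "orientation" of the camera in the world. Camera axes: x right, y down, z forward; pixel columns grow to the right and rows downward; lengths in mm; the calibration is good to about 2 mm. A picture is of the moment at which its call begins: read the wrist's pose just before it. calibration takes no time and is no camera call; for the wrist camera it gives the pose at the moment of the call.
- close_job(): hands the job in; it is judged then, once.
Trained networks look in the newest picture that a camera, given by its name, has taken for a name from the list of things; names that differ only in an ending like _2 or _b are one class to them, and where a whole thing is asked for, a point or a joint stands for the part that bears it (a point fixed in the world has none). Each returns a list of dicts, best first, with "conf" (0 to 1); they miss things now and then, are a little off and sometimes report something else, mostly with a low value. They report only what shows in the picture. A call takes as long as a camera call.
- spotter.find_in(camera, label): "point" ([column, row] in pixels, amid what is visible of it).
- spotter.regions_of(camera, label): "region" (480x640 bool, what is visible of it) and "point" ([column, row] in pixels, amid what is visible of it).
The state is a dict: "t": time; "qpos": joint angles; "qvel": joint speeds; "joint_torque": joint torques, N m; "ee_pos": TCP position; "orientation": TCP orientation; "ft_force": force on the tool from outside, world axes, zero at the start; "moment": the same for the moment, N m; "width": finger opening in mm; "grasp_force": force on a finger pad.
Only numpy, scipy, OpenCV 4.12 (cv2) and the standard library are available. Lean on these libraries where they do the work, as an engineer would, in place of code of your own. Each camera call takes 0.05 s, during which the arm holds its last target. There are 200 camera calls.

## Working session

There is one attempt and no reset: what is moved stays moved. The work goes in short steps, Python scripts to look and compute and a tool call to move; the robot and the scene stay as the last step left them, time stands still between calls to the robot, and variables do not carry over. Pictures are saved under pics/ and viewed, at most 10 in all, crops included, and the job is handed in when it is done.

Besides the shell and the picture viewer there is one more tool, called after "Call:" as a command line: name --pt "numbers of a row" for each row, then --argument value for the rest. move_arm: Moves the arm, as the interface text tells. Its arguments: {"type":"object","properties":{"rows":{"type":"array","items":{"type":"array","items":{"type":"number"}}}},"required":["rows"]}

```bash
mkdir -p pics
cat > h.py <<'E'
import numpy as np,cv2
from scipy.spatial.transform import Rotation as R
from workcell import get_obs, optics, close_job, spotter, ctrl
def cal(n):
    c=optics.calibration(n); o=np.array(c["orientation"],float)
    M=o if o.shape==(3,3) else R.from_rotvec(o).as_matrix()
    return np.array(c["camera_matrix"],float),np.array(c["distortion"],float),np.array(c["xyz"],float),M
def ray(n,p,c=None):
    K,d,x,M=c or cal(n)
    u=cv2.undistortPoints(np.array([[p]],float),K,d)[0,0]
    v=M@np.array([u[0],u[1],1]);return x,v/np.linalg.norm(v)
def atz(n,p,z,c=None):
    x,v=ray(n,p,c);return x+v*(z-x[2])/v[2]
def proj(n,P,c=None):
    K,d,x,M=c or cal(n)
    return cv2.projectPoints(np.array(P,float).reshape(-1,3)@np.eye(3),cv2.Rodrigues(M.T)[0],-M.T@x,K,d)[0].reshape(-1,2)
E
python3 - <<'E'
from h import *
s=get_obs();print(s)
for n in("scene","side"):
    cv2.imwrite(f"pics/{n}0.png",optics.get_image(n)); print(n,cal(n))
    for l in("lid_handle","lid_stripe","lid_hinge","index_tip","index_hinge","bearing","tray","chest"):
        print(l,[(np.round(a["point"],1),round(a["conf"],2)) for a in spotter.find_in(n,l)[:2]])
E
```

```text
{'t': 0.0, 'qpos': array([ 1.14598887e+00,  4.23840054e-01,  1.63066126e+00, -1.35533945e-05,
        1.08858136e+00, -1.89874695e-02]), 'qvel': array([-0.00054164, -0.00069526,  0.0013925 , -0.00037265,  0.00080425,
       -0.00016897]), 'joint_torque': array([ 1.03846836e-03, -5.44623005e+01, -2.73668218e+01,  6.43786462e-02,
        2.27232941e-02, -1.13815031e-04]), 'ee_pos': array([246.48411817, 573.75975899, 221.91346907]), 'orientation': array([-6.33021669e-01, -3.07683214e+00,  2.28705604e-03]), 'ft_force': array([ 0.18552613, -0.42277504,  0.19600555]), 'moment': array([-0.03813786, -0.02233582,  0.09949669]), 'grasp_force': 0.0, 'width': 87.80544509942249}
scene (array([[475.17315161,   0.        , 314.80205785],
       [  0.        , 475.17315161, 240.56239864],
       [  0.        ,   0.        ,   1.        ]]), array([-0.07394114,  0.        ,  0.        ,  0.        ,  0.        ]), array([1184.73833619,  485.95126987, 1212.638084  ]), array([[-0.64748311,  0.63043054, -0.42816229],
       [ 0.761971  ,  0.52606056, -0.37770422],
       [-0.01287698, -0.57080436, -0.82
[... 440 characters left out ...]
134909],
       [  0.        ,   0.        ,   1.        ]]), array([-0.08120114,  0.        ,  0.        ,  0.        ,  0.        ]), array([ -250.00232294, -1040.70804311,  1079.15841479]), array([[ 0.77413777, -0.35966947,  0.52091131],
       [-0.63297457, -0.44936694,  0.63040665],
       [ 0.0073423 , -0.81774521, -0.57553355]]))
lid_handle []
lid_stripe [(array([311.7, 274.5]), 0.69), (array([426.3, 305.9]), 0.41)]
lid_hinge [(array([315.1, 275.1]), 0.86)]
index_tip [(array([358.5, 263.8]), 0.66)]
index_hinge [(array([357.5, 263.8]), 0.46)]
bearing [(array([300.4, 251. ]), 0.79)]
tray [(array([374.1, 391. ]), 0.78)]
chest [(array([314.8, 288.2]), 0.59), (array([354.2, 232.3]), 0.21)]
```

View pics/scene0.png

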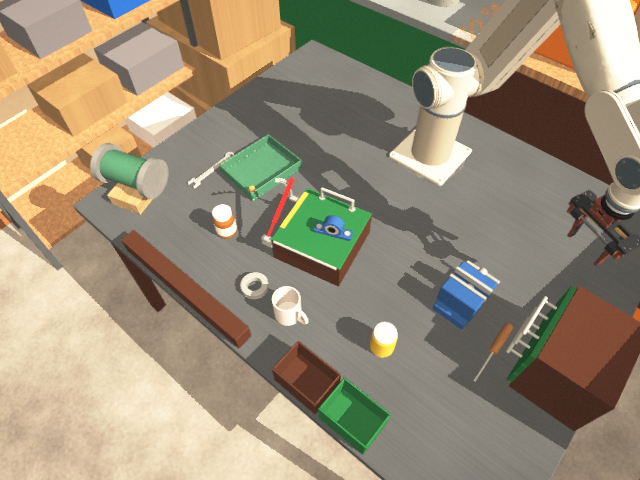

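View pics/side0.png

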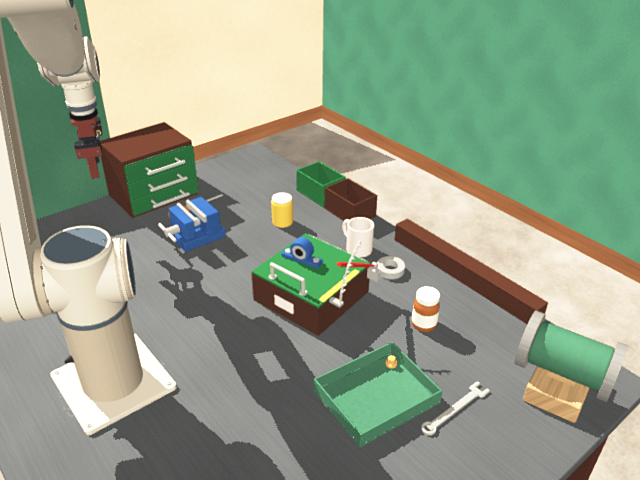

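Scene: bearing at about (332,229), handle bar (321,191)–(353,205), index arm from its tip (291,181) to its root (268,240), tray around (260,165). Side: bearing at (300,252), handle (271,263)–(303,276), index tip near (338,265), tray (378,390), bush (391,362). I'll fit the lid, tray and bearing in both views.

```bash
cat > fit.py <<'E'
from h import *
from scipy.optimize import minimize
C={n:cal(n) for n in("scene","side")}
I={n:optics.get_image(n) for n in C}
def hullmask(pts):
    m=np.zeros((480,640),np.uint8);cv2.fillConvexPoly(m,cv2.convexHull(np.round(pts*16).astype(np.int32)),1,shift=4);return m
def reg(n,l,k=0):
    r=spotter.regions_of(n,l)
    if not r:return None
    m=np.array(r[k]["region"]).astype(np.uint8)
    ys,xs=np.nonzero(m);return np.c_[xs,ys].astype(float)
def box(x,y,yaw,lx,ly,z0,z1):
    c,s=np.cos(yaw),np.sin(yaw)
    return np.array([[x+c*a-s*b,y+s*a+c*b,z] for a in(-lx/2,lx/2) for b in(-ly/2,ly/2) for z in(z0,z1)])
def fit(regs,x0,pts):
    H={n:hullmask(p) for n,p in regs.items() if p is not None}
    def f(v):
        t=0
        for n,h in H.items():
            m=cv2.GaussianBlur(hullmask(proj(n,pts(*v),C[n])).astype(np.float32),(0,0),1);g=cv2.GaussianBlur(h.astype(np.float32),(0,0),1)
            t+=np.abs(m-g).sum()/g.sum()
        return t
    S=np.array([x0]+[np.array(x0)+d for d in([30,0,0],[0,30,0],[0,0,.2])])
    r=minimize(f,x0,method="Nelder-Mead",options=dict(initial_simplex=S,xatol=.02,fatol=1e-5));return r.x,r.fun
E
python3 - <<'E'
from fit import *
L={n:reg(n,"chest") for n in C}
LI={n:reg(n,"lid_hinge") for n in C}
T={n:reg(n,"tray") for n in C}
B={n:reg(n,"bearing") for n in C}
for nm,q in(("chest",L),("lid",LI),("tray",T),("bear",B)):
    print(nm,{n:(None if p is None else (p.min(0),p.max(0),len(p))) for n,p in q.items()})
h=[atz("scene",p,138.5,C["scene"]) for p in((321,191),(353,205))]+[atz("side",p,138.5,C["side"]) for p in((271,263),(303,276))]
print(np.round(h))
x0=np.r_[atz("scene",(320,230),98,C["scene"])[:2],0.3]
print(x0)
for q in(L,LI):
  for k in ("both","scene","side"):
    print(k,fit({n:p for n,p in q.items() if k in("both",n)},x0,lambda x,y,w:box(x,y,w,220,220,90.5,98.5)))
t0=np.r_[atz("side",(378,390),20,C["side"])[:2],0.3];print(t0)
print(fit(T,t0,lambda x,y,w:box(x,y,w,220,180,0,40)))
b0=np.r_[atz("side",(300,252),125,C["side"])[:2],0.3];print(b0)
def bp(x,y,w):
    a=np.linspace(0,2*np.pi,24);c,s=np.cos(w),np.sin(w)
    P=np.vstack([box(0,0,0,110,30,0,12)]+[np.c_[29*np.cos(a),0*a+k,33+29*np.sin(a)] for k in(-15,15)])
    return P@np.array([[c,s,0],[-s,c,0],[0,0,1]])+[x,y,98.5]
for w in(0.3,.9):print(fit(B,np.r_[b0[:2],w],bp))
E
```

```text
chest {'scene': (array([271., 188.]), array([371., 269.]), 4622), 'side': (array([251., 234.]), array([380., 333.]), 7126)}
lid {'scene': (array([271., 188.]), array([370., 269.]), 4198), 'side': (array([253., 234.]), array([366., 307.]), 3503)}
tray {'scene': (array([220., 137.]), array([301., 199.]), 2874), 'side': (array([314., 342.]), array([441., 446.]), 7688)}
bear {'scene': (array([314., 216.]), array([351., 240.]), 532), 'side': (array([281., 237.]), array([322., 267.]), 687)}
[[ 476. -110.  138.]
 [ 458.   -4.  138.]
 [ 445.  -13.  138.]
 [ 475. -104.  138.]]
[ 5.65318717e+02 -3.94413620e+01  3.00000000e-01]
both (array([ 5.49319981e+02, -4.79097819e+01,  2.28041908e-01]), np.float64(0.4919723570346832))
scene (array([ 5.50592526e+02, -4.48773863e+01,  2.20286242e-01]), np.float64(0.08233462274074554))
side (array([ 5.12201757e+02, -9.10393804e+01,  4.79393408e-01]), np.float64(0.34877344965934753))
both (array([ 5.48057816e+02, -4.49940645e+01,  2.16476523e-01]), np.float64(0.11379920691251755))
scene (array([ 5.50258088e+02, -4.66597099e+01,  2.04629996e-01]), np.float64(0.07430580258369446))
side (array([ 5.48082057e+02, -4.27479378e+01,  2.23943436e-01]), np.float64(0.028687646612524986))
[ 4.45215498e+02 -4.10257379e+02  3.00000000e-01]
(array([ 4.42501198e+02, -4.09876998e+02, -1.25324333e-01]), np.float64(0.07087879627943039))
[ 5.41111276e+02 -7.16824929e+00  3.00000000e-01]
(array([547.68851381,  -6.06694598,  -1.26752114]), np.float64(0.24595648050308228))
(array([548.86729801,  -4.38652384,   1.82891831]), np.float64(0.2544209361076355))
```

Call:
move_arm --pt "-4.2 -3.4 -0.8 0 100" --pt "-4.2 -3.4 -0.8 0 100" --pt "-4.2 -3.4 -0.8 0 100" --pt "-4.2 -3.4 -0.8 0 100" --pt "-4.2 -3.4 -0.8 0 100" --pt "-4.2 -3.4 -0.8 0 100" --pt "-4.2 -3.4 -0.8 0 100" --pt "-4.2 -3.4 -0.8 0 100" --pt "-4.2 -3.4 -0.8 0 100" --pt "-4.2 -3.4 -0.8 0 100"

```text
t: 2.65
ee_pos: [499.0, 94.4, 303.2]
orientation: [0.633, 3.077, 0.001]
ft_force: [1.6, -0.8, -0.1]
width: 88.1
grasp_force: 0.0
```

Call:
move_arm --pt "-4.3 -3.6 0 0 100" --pt "-4.3 -3.6 0 0 100" --pt "0 0 0 10 100" --pt "0 0 0 10 100" --pt "0 0 0 10 100" --pt "0 0 0 10 100" --pt "0 0 0 9.5 100" --pt "0 0 0 0 100" --pt "0 0 0 0 100"

```text
t: 3.78
ee_pos: [548.9, -4.0, 302.7]
orientation: [1.859, 2.532, 0.0]
ft_force: [-0.4, -0.1, -0.2]
width: 87.8
grasp_force: 0.0
```

Run:
```python
from h import *
s=get_obs();im=optics.get_image("wrist");cv2.imwrite("pics/w1.png",im)
print(s["t"],s["ee_pos"],R.from_rotvec(s["orientation"]).as_matrix().round(3),s["qpos"].round(2))
c=cal("wrist");np.save("w1c.npy",np.array(c,dtype=object),allow_pickle=True)
for l in("bearing","lid_handle"):
    r=spotter.regions_of("wrist",l)
    if r:
        m=np.array(r[0]["region"]).astype(np.uint8);k=max(cv2.findContours(m,0,2)[0],key=cv2.contourArea)
        print(l,r[0]["conf"],cv2.minAreaRect(k)); np.save(l+".npy",m)
```

```text
3.775 [548.93278229  -4.02891579 302.70840295] [[-0.3    0.954  0.   ]
 [ 0.954  0.3   -0.   ]
 [-0.     0.    -1.   ]] [-0.03  0.22  1.72 -0.    1.2  -0.33]
bearing 0.58 ((319.3360595703125, 216.1967315673828), (99.67984008789062, 31.959117889404297), 84.80557250976562)
lid_handle 0.79 ((313.5501708984375, 241.38473510742188), (205.83255004882812, 185.11741638183594), 3.8785247802734375)
```

View pics/w1.png

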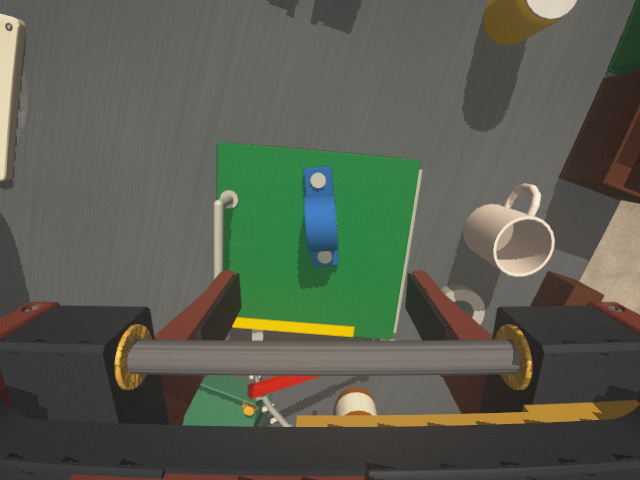

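Wrist view: bearing bolt heads at (318,180) and (325,257); lid corners (218,143), (421,160), (395,338); handle bar along column 218; index arm in red near (285,384).

Run:
```python
from h import *
c=tuple(np.load("w1c.npy",allow_pickle=True))
s=get_obs();Rm=R.from_rotvec(s["orientation"]).as_matrix()
a,b=atz("wrist",(318,180),114,c),atz("wrist",(325,257),114,c)
d=b-a;print("bolts",a,b,"mid",(a+b)/2,"len",np.linalg.norm(d),"ang",np.arctan2(d[1],d[0]),"tool delta",Rm.T@((a+b)/2-s["ee_pos"]))
e=[atz("wrist",p,110.5,c) for p in((304,168),(331,167),(312,267),(339,265))]
print("base",np.mean(e,0),[np.arctan2(*(e[j]-e[i])[1::-1]) for i,j in((0,2),(1,3))])
l=[atz("wrist",p,98.5,c) for p in((218,143),(421,160),(395,338))]
print("lid",np.round(l,1),"centre",(l[0]+l[2])/2,[np.arctan2(*(l[1]-l[i])[1::-1]) for i in(0,2)])
h=[atz("wrist",p,138.5,c) for p in((218,205),(218,278))];print("bar",h)
```

```text
bolts [530.71285657  32.82530337 114.        ] [563.19312549 -45.79672265 114.        ] mid [546.95299103  -6.48570964 114.        ] len 85.06697858535011 ang -1.1790316983852256 tool delta [ -1.7263776   -2.62551971 188.68001795]
base [546.86306134  -6.10130022 110.5       ] [np.float64(-1.1992092997899397), np.float64(-1.1775190085341989)]
lid [[ 417.2   37.2   98.5]
 [ 630.7   85.5   98.5]
 [ 680.8 -126.5   98.5]] centre [548.98991326 -44.62485925  98.5       ] [np.float64(0.22236636785573022), np.float64(1.8028807484179006)]
bar [array([442.47003946, -18.10451032, 138.5       ]), array([459.55590824, -94.43833226, 138.5       ])]
```

Call:
move_arm --pt "-0.2 -0.25 4 -4.6 100" --pt "0 0 5 0 100" --pt "0 0 5 0 100" --pt "0 0 3.2 0 100" --pt "0 0 1.5 0 100" --pt "0 0 0 0 100" --pt "0 0 0 0 0" --pt "0 0 0 0 0" --pt "0 0 0 0 0" --pt "0 0 0 0 0"

```text
t: 5.18
ee_pos: [547.4, -6.7, 116.1]
orientation: [1.76, 2.602, 0.001]
ft_force: [1.1, -0.0, -0.2]
width: 51.3
grasp_force: 0.0
```

Call:
move_arm --pt "0 0 0 0 0" --pt "0 0 0 0 0" --pt "0 0 0 0 0"

```text
t: 5.55
ee_pos: [547.2, -6.7, 115.7]
orientation: [1.76, 2.602, 0.0]
ft_force: [0.3, 1.6, -0.2]
width: 29.7
grasp_force: 30.0
```

Call:
move_arm --pt "0 0 -1 0 0" --pt "0 0 -3 0 0" --pt "0 0 -5 0 0" --pt "0 0 -5 0 0" --pt "0 0 -4 0 0" --pt "0 0 0 0 0"

```text
t: 6.3
ee_pos: [548.8, -6.8, 299.1]
orientation: [1.757, 2.598, 0.005]
ft_force: [0.5, -0.3, -4.0]
width: 29.9
grasp_force: 30.0
```

Call:
move_arm --pt "-2.1 -1.6 0 0 0" --pt "-4.2 -3.2 0 0 0" --pt "-4.2 -3.2 0 0 0" --pt "-4.2 -3.2 0 0 0" --pt "-4.2 -3.2 0 0 0" --pt "-4.2 -3.2 0 0 0" --pt "-4.2 -3.2 0 0 0" --pt "-4.2 -3.2 0 0 0" --pt "-2.2 -1.5 0 0 0" --pt "0 0 0 0 0"

```text
t: 7.55
ee_pos: [434.4, -415.2, 293.1]
orientation: [-1.762, -2.597, -0.001]
ft_force: [0.9, 0.0, -3.5]
width: 29.7
grasp_force: 30.0
```

Run:
```python
from fit import *
s=get_obs();cv2.imwrite("pics/w2.png",optics.get_image("wrist"));print(s["t"],s["ee_pos"],s["ft_force"],s["width"])
c=cal("wrist")
P=box(442.5,-409.9,-.125,220,180,40,40.01);print(proj("wrist",P[::2],c).round())
# index estimate, from side/scene
for n in C:
    m=(I[n][:,:,2]>170)&(I[n][:,:,1]<60)&(I[n][:,:,0]<60)
    ys,xs=np.nonzero(m);a=np.c_[xs,ys];print(n,len(a),a[xs.argmin()],a[xs.argmax()],a[ys.argmin()],a[ys.argmax()])
```

```text
7.65 [ 435.20334361 -413.34922743  293.82040302] [ 0.33157892 -0.09927901 -2.96410657] 30.138954461260678
[[222. 227.]
 [286.  97.]
 [368. 303.]
 [441. 188.]]
scene 6 [276 220] [290 187] [290 187] [276 220]
side 28 [338 263] [355 264] [338 263] [339 265]
```

View pics/w2.png

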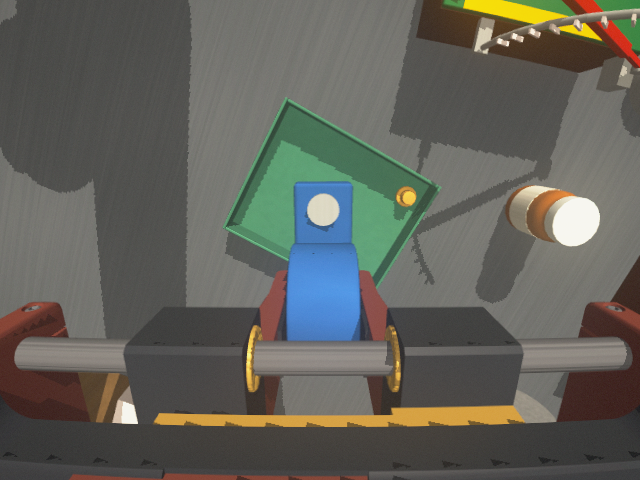

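The tray rim corners at (225,228), (286,98) and (441,187) match the fit, and the bush at (406,197) is clear, so I'm lowering.

Call:
move_arm --pt "0 0 3 0 0" --pt "0 0 5.5 0 0" --pt "0 0 5.5 0 0" --pt "0 0 5.5 0 0" --pt "0 0 4 0 0" --pt "0 0 2.0 0 0" --pt "0 0 1.0 0 0" --pt "0 0 0 0 0" --pt "0 0 0 0 0"

```text
t: 8.82
ee_pos: [436.7, -415.2, 32.2]
orientation: [1.759, 2.6, -0.001]
ft_force: [-1.6, 0.4, -2.8]
width: 29.9
grasp_force: 30.0
```

Call:
move_arm --pt "0 0 0.2 0 0" --pt "0 0 0.1 0 0" --pt "0 0 0 0 0"

```text
t: 9.2
ee_pos: [435.9, -414.5, 27.8]
orientation: [1.76, 2.602, -0.0]
ft_force: [0.5, 0.2, -3.3]
width: 29.9
grasp_force: 30.0
```

Call:
move_arm --pt "0 0 0.2 0 0" --pt "0 0 0.1 0 0" --pt "0 0 0.1 0 0" --pt "0 0 0 0 0"

```text
t: 9.7
ee_pos: [435.8, -414.3, 23.5]
orientation: [-1.76, -2.602, -0.0]
ft_force: [0.0, -0.3, -3.0]
width: 30.0
grasp_force: 30.0
```

Call:
move_arm --pt "0 0 0.1 0 0" --pt "0 0 0.1 0 0" --pt "0 0 0 0 0"

```text
t: 10.07
ee_pos: [435.9, -414.4, 21.6]
orientation: [-1.76, -2.602, -0.0]
ft_force: [-0.4, -0.2, -3.0]
width: 29.7
grasp_force: 30.0
```

Call:
move_arm --pt "0 0 0.05 0 0" --pt "0 0 0.05 0 0" --pt "0 0 0 0 0"

```text
t: 10.45
ee_pos: [435.9, -414.4, 21.4]
orientation: [1.76, 2.602, -0.0]
ft_force: [-2.2, 1.5, 5.2]
width: 30.0
grasp_force: 30.0
```

Call:
move_arm --pt "0 0 0.05 0 0" --pt "0 0 0.05 0 0" --pt "0 0 0 0 0"

```text
t: 10.82
ee_pos: [436.0, -414.4, 21.4]
orientation: [1.76, 2.602, -0.0]
ft_force: [-3.9, 4.8, 15.8]
width: 30.0
grasp_force: 30.0
```

Call:
move_arm --pt "0 0 -0.1 0 0" --pt "0 0 -0.1 0 0" --pt "0 0 0 0 40" --pt "0 0 0 0 50" --pt "0 0 0 0 60" --pt "0 0 0 0 70" --pt "0 0 0 0 70" --pt "0 0 -2 0 70" --pt "0 0 -5 0 70" --pt "0 0 -5.5 0 70"

```text
t: 12.08
ee_pos: [435.7, -414.1, 148.8]
orientation: [-1.76, -2.602, -0.0]
ft_force: [0.3, 0.0, -0.5]
width: 61.2
grasp_force: 0.0
```

Call:
move_arm --pt "0 0 -5.5 0 70" --pt "0 0 -5.5 0 70" --pt "0 0 -4.5 0 70" --pt "3 2 0 0 70" --pt "5 3.2 0 0 70" --pt "5 3.2 0 0 70" --pt "5 3.2 0 0 70" --pt "4 2.1 0 0 70" --pt "2 1 0 9.4 70" --pt "0 0 0 0 70"

```text
t: 13.32
ee_pos: [483.0, -135.7, 303.0]
orientation: [1.962, 2.452, 0.001]
ft_force: [-0.1, -0.4, 0.5]
width: 61.9
grasp_force: 0.0
```

Run:
```python
from fit import *
s=get_obs();cv2.imwrite("pics/w3.png",optics.get_image("wrist"));c=cal("wrist");np.save("w3c.npy",np.array(c,dtype=object),allow_pickle=True)
print(s["t"],s["ee_pos"],s["orientation"],s["qpos"].round(2))
u=np.array([np.cos(.222),np.sin(.222),0]);v=np.array([-u[1],u[0],0]);H=np.array([548.8,-44.6,90.5])+110*u
print("bar pred",proj("wrist",[H-205*u+48*np.array([0,0,1])+k*v for k in(-50,0,50)],c).round())
for th in(.4,.5,.6,.7):
    q=H-122*v+190*(-np.cos(th)*u)+np.array([0,0,190*np.sin(th)]);print(th,[proj(n,[q],cc).round(1).tolist() for n,cc in(("wrist",c),("scene",C["scene"]),("side",C["side"]))])
S=cv2.resize(I["side"][220:320,240:400],(800,500),interpolation=cv2.INTER_CUBIC);cv2.imwrite("pics/sidecrop.png",S)
for l in ("bearing","tray"):
  q={n:reg(n,l) for n in C};print(l,{n:None if p is None else p.mean(0).round() for n,p in q.items()})
```

```text
13.425 [ 483.04054111 -137.27382264  302.55411425] [1.96222546e+00 2.45175550e+00 2.57420583e-04] [-0.3   0.15  1.81 -0.    1.18 -0.52]
bar pred [[314. 197.]
 [313. 144.]
 [313.  88.]]
0.4 [[[344.5, 274.9]], [[295.5, 181.2]], [[334.5, 276.4]]]
0.5 [[[354.7, 281.7]], [[293.8, 179.2]], [[336.8, 269.0]]]
0.6 [[[367.8, 288.9]], [[291.9, 177.7]], [[339.5, 261.5]]]
0.7 [[[384.0, 296.2]], [[289.6, 176.8]], [[342.6, 254.1]]]
bearing {'scene': array([261., 163.]), 'side': array([377., 392.])}
tray {'scene': array([260., 167.]), 'side': array([376., 393.])}
```

View pics/w3.png

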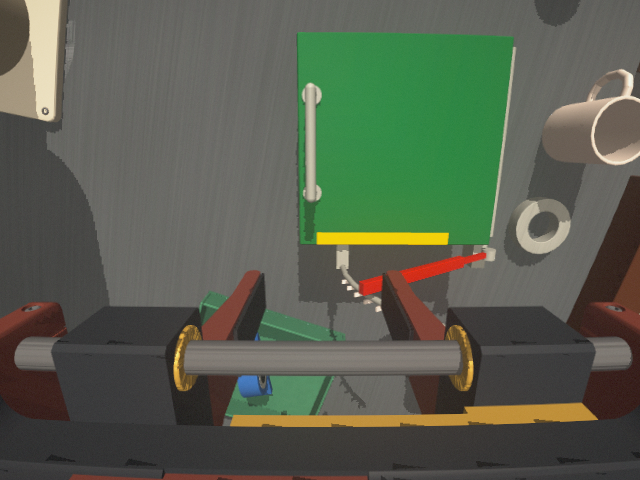

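View pics/sidecrop.png

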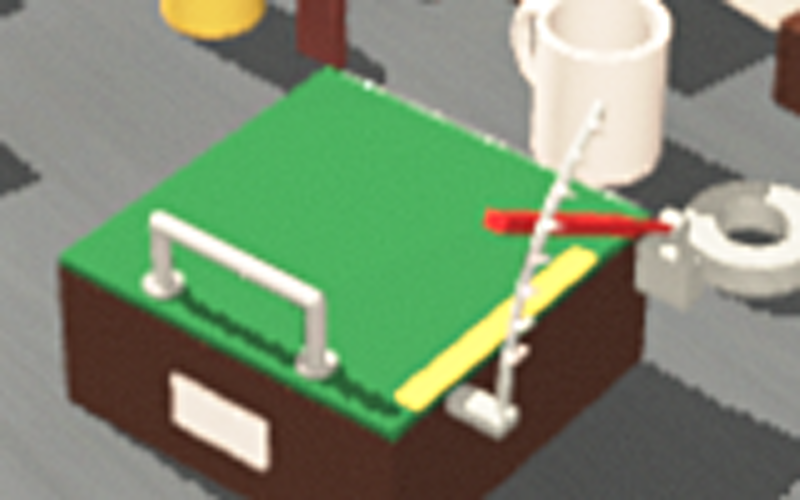

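The bearing stands upright in the tray (housing at (255,382)). Bar centre is at (311,141), lid corners (299,33), (514,37), (492,244), (301,243), index tip near (361,288). Next I'll fit the index angle.

```bash
cat > idx.py <<'E'
from fit import *
from scipy.optimize import least_squares
def frame(p):
    u=np.array([np.cos(p[2]),np.sin(p[2]),0]);v=np.array([-u[1],u[0],0]);return u,v,np.array([p[0],p[1],90.5])+110*u
def arm(p,th,h,y0=-122,w=12,r0=0,r1=190,t=8):
    u,v,H=frame(p);z=np.array([0,0,1.]);a=-np.cos(th)*u+np.sin(th)*z;n=np.sin(th)*u+np.cos(th)*z
    return np.array([H+y*v+r*a+k*n for r in(r0,r1) for y in(y0-w/2,y0+w/2) for k in(h-t,h)])
def red(im,box):
    b,g,r=[im[:,:,i].astype(int) for i in range(3)];m=(r>130)&(r>2.5*g)&(r>2.5*b)
    k=np.zeros_like(m);k[box[1]:box[3],box[0]:box[2]]=1;ys,xs=np.nonzero(m&k);return np.c_[xs,ys].astype(float)
def msk(p): return cv2.GaussianBlur(hullmask(p).astype(np.float32),(0,0),1)
E
python3 - <<'E'
from idx import *
im=cv2.imread("pics/w3.png");c=tuple(np.load("w3c.npy",allow_pickle=True))
obs=np.array([(299,33),(514,37),(492,244),(301,243)],float)
def lid(p):
    u,v,H=frame(p);return np.array([H-r*u+y*v+[0,0,8] for r,y in((220,110),(0,110),(0,-110),(220,-110))])
r=least_squares(lambda p:(proj("wrist",lid(p),c)-obs).ravel(),[548.8,-44.6,.222],x_scale=[1,1,.01]);print("chest",r.x,r.fun.round(1))
s=get_obs();Rm=R.from_rotvec(s["orientation"]).as_matrix();b=atz("wrist",(311,141),138.5,c)
u,v,H=frame(r.x);b2=H-205*u;b2[2]=138.5;print("bar",b,b2,"tool",Rm.T@(b-s["ee_pos"]),Rm.T@(b2-s["ee_pos"]),"tool y ang",np.arctan2(Rm[1,1],Rm[0,1]))
for nm,img,cc,bx,pp in(("wrist",im,c,(340,240,500,310),r.x),("wrist2",im,c,(340,240,500,310),[548.8,-44.6,.222]),("side",I["side"],C["side"],(325,255,385,280),[548.1,-42.7,.224]),("side2",I["side"],C["side"],(325,255,385,280),[548.8,-44.6,.222]),("scene",I["scene"],C["scene"],(260,170,300,250),[550.3,-46.7,.21])):
    q=red(img,bx);g=msk(q);best=[]
    for h in(0,4,8):
        f=[(np.abs(msk(proj(nm,arm(pp,t,h),cc))-g).sum()/g.sum(),t) for t in np.arange(.38,.78,.01)];best.append((h,np.round(min(f),3)))
    print(nm,len(q),q.min(0),q.max(0),best)
E
```

```text
chest [ 5.48696285e+02 -4.58504776e+01  2.20235563e-01] [-1.1 -0.8  1.9 -1.2 -1.2  0.8  0.4  1.9]
bar [453.61033435 -62.96322464 138.5       ] [455.99091348 -66.60413028 138.5       ] tool [ 79.11960621 -12.56698932 163.11925524] [ 75.05184671 -11.02533978 163.11886244] tool y ang 0.21680559316754558
wrist 1286 [359. 252.] [485. 295.] [(0, array([0.233, 0.6  ])), (4, array([0.186, 0.58 ])), (8, array([0.193, 0.54 ]))]
wrist2 1286 [359. 252.] [485. 295.] [(0, array([0.307, 0.61 ])), (4, array([0.237, 0.59 ])), (8, array([0.232, 0.56 ]))]
side 98 [337. 263.] [373. 266.] [(0, array([0.732, 0.61 ])), (4, array([0.706, 0.58 ])), (8, array([0.727, 0.55 ]))]
side2 98 [337. 263.] [373. 266.] [(0, array([0.783, 0.61 ])), (4, array([0.703, 0.58 ])), (8, array([0.781, 0.55 ]))]
scene 265 [267. 178.] [293. 235.] [(0, array([0.217, 0.6  ])), (4, array([0.22, 0.55])), (8, array([0.213, 0.52 ]))]
```

Call:
move_arm --pt "4 -0.6 0 0 70" --pt "3.7 -0.6 0 0 70" --pt "0 0 5 0 70" --pt "0 0 5 0 70" --pt "0 0 5 0 60" --pt "0 0 2.2 0 50" --pt "0 0 1.1 0 40" --pt "0 0 0 0 30" --pt "0 0 0 0 20" --pt "0 0 0 0 10"

```text
t: 15.02
ee_pos: [455.4, -64.5, 119.6]
orientation: [1.966, 2.448, 0.001]
ft_force: [-6.0, -2.4, 3.3]
width: 11.1
grasp_force: 3.7
```

Call:
move_arm --pt "0 0 0 0 0" --pt "0 0 0 0 0" --pt "0 0 0 0 0" --pt "0 0 0 0 0"

```text
t: 15.52
ee_pos: [454.5, -64.6, 119.2]
orientation: [1.967, 2.449, -0.001]
ft_force: [-4.5, -2.7, 6.3]
width: 9.1
grasp_force: 30.0
```

Call:
move_arm --pt "0 0.27 -1.02 0 0" --pt "0 0.31 -1.0 0 0" --pt "0 0.37 -0.99 0 0" --pt "0 0.41 -0.97 0 0" --pt "0 0.46 -0.94 0 0" --pt "0 0.51 -0.92 0 0" --pt "0 0.56 -0.89 0 0" --pt "0 0.6 -0.87 0 0" --pt "0 0.64 -0.83 0 0" --pt "0 0.68 -0.81 0 0"

```text
t: 16.77
ee_pos: [498.1, -54.9, 210.5]
orientation: [-1.963, -2.446, 0.01]
ft_force: [-11.4, -8.9, 0.4]
width: 9.2
grasp_force: 30.0
```

Call:
move_arm --pt "0 0.36 -0.39 0 0" --pt "0 0.36 -0.38 0 0" --pt "0 0 0 0 0" --pt "0 0 0 0 0"

```text
t: 17.27
ee_pos: [504.6, -53.4, 218.2]
orientation: [-1.963, -2.445, 0.011]
ft_force: [-12.5, -8.6, 3.5]
width: 9.1
grasp_force: 30.0
```

```bash
cat > chk.py <<'E'
import sys
from idx import *
s=get_obs();c=cal("wrist");W=optics.get_image("wrist");k=sys.argv[1];cv2.imwrite(f"pics/wl{k}.png",W)
g=s["ee_pos"]+[0,0,19]
u,v,H=frame([548.75,-45.2,.221]);d=g-H;x=d@u;z=d[2]
print(s["t"],s["ee_pos"],s["ft_force"].round(1),s["width"],"r",np.hypot(x,z),np.hypot(205,48),"theta",np.arctan2(z,-x)-np.arctan2(48,205))
def yel(im,bx):
    b,gg,r=[im[:,:,i].astype(int) for i in range(3)];m=(r>150)&(gg>130)&(b<.5*gg)
    q=np.zeros_like(m);q[bx[1]:bx[3],bx[0]:bx[2]]=1;ys,xs=np.nonzero(m&q);return np.c_[xs,ys].astype(float)
S=I["side"];cv2.imwrite(f"pics/sl{k}.png",np.hstack([cv2.resize(S[200:320,260:420],(400,300),interpolation=2),cv2.resize(I["scene"][150:270,230:390],(400,300),interpolation=2)]))
y=yel(S,(280,230,400,310));print("yellow",len(y),len(y) and (y.min(0),y.max(0)),"red",red(S,(325,240,385,280)).min(0))
E
python3 chk.py 1
```

```text
17.375 [504.5892005  -53.41102179 218.17941603] [-13.   -8.3   4.2] 8.542929917349634 r 213.3183687447717 210.54453210663058 theta 0.5281866685745169
yellow 81 (array([329., 260.]), array([361., 263.])) red [337. 263.]
```

View pics/sl1.png

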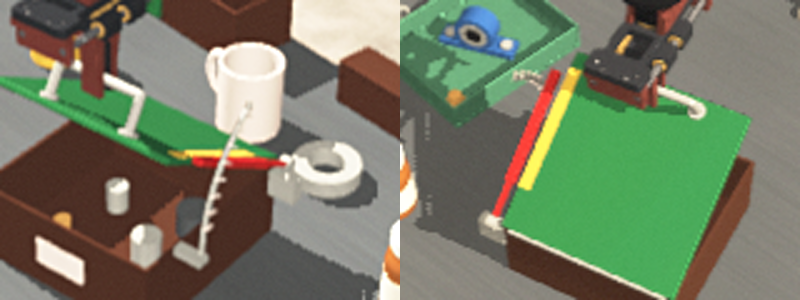

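View pics/wl1.png

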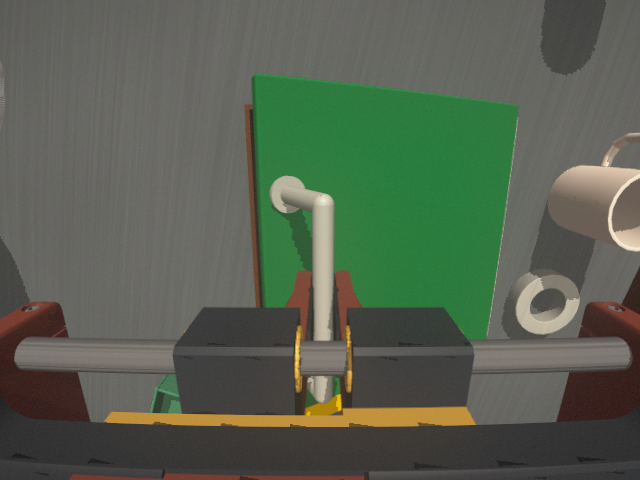

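Bearing upright in the tray; lid held slightly open of the mark: stripe and red arm nearly parallel in the side view (left crop, y≈155–162). I'll now compare the two angles precisely.

```bash
cat > cmp.py <<'E'
import sys
from idx import *
from scipy.optimize import minimize
cw=tuple(np.load("w3c.npy",allow_pickle=True));CC=dict(C,wrist=cw)
def col(im,k,bx):
    b,g,r=[im[:,:,i].astype(int) for i in range(3)]
    m={"g":(g>70)&(g>1.6*r)&(g>1.6*b),"y":(r>120)&(g>100)&(b<.5*g)&(r<1.6*g),"r":(r>100)&(r>2.2*g)&(r>2.2*b)}[k].astype(np.uint8)
    q=np.zeros_like(m);q[bx[1]:bx[3],bx[0]:bx[2]]=1;m=m*q
    n,l,st,_=cv2.connectedComponentsWithStats(m)
    if k!="r": m=(l==1+st[1:,4].argmax()).astype(np.uint8)
    ys,xs=np.nonzero(m);return np.c_[xs,ys].astype(float)
def opt(n,q,f,x0,step):
    g=msk(q)
    o=lambda v:np.abs(msk(proj(n,f(*v),CC[n]))-g).sum()/g.sum()
    S=np.array([x0]+[np.array(x0)+np.eye(len(x0))[i]*step[i] for i in range(len(x0))])
    r=minimize(o,x0,method="Nelder-Mead",options=dict(initial_simplex=S,xatol=1e-3,fatol=1e-5,maxiter=600));return r.x,r.fun
old={n:cv2.imread(f"pics/{n}0.png") for n in C};old["wrist"]=cv2.imread("pics/w3.png")
G={"wrist":(290,20,530,250),"side":(245,225,380,320),"scene":(265,180,380,285)}
RB={"wrist":(340,240,500,310),"side":(325,255,385,280),"scene":(260,170,300,250)}
YB={"wrist":(290,225,460,250),"side":(310,265,365,310),"scene":(278,185,312,232)}
YN={"side":(310,240,380,280),"scene":(275,165,312,240)}
def stripe(p,th,w0,w1,r0,r1): return arm(p,th,8.3,(w0+w1)/2,w1-w0,r0,r1,.3)
for n in CC:
    p,e=opt(n,col(old[n],"g",G[n]),lambda x,y,w:arm([x,y,w],0,8,0,220,0,220,.1),[548.7,-45,.221],[5,5,.05])
    # the red arm, per thickness offset and with root radius free
    q=col(old[n],"r",RB[n]);rr=[(h,*[np.round(a,3) for a in opt(n,q,lambda t,r0:arm(p,t,h,r0=r0),[.57,5],[.05,8])]) for h in(0,2,4,6,8)]
    print(n,"chest",p.round(3),round(e,3));[print("   idx",a) for a in rr]
    w,e=opt(n,col(old[n],"y",YB[n]),lambda w0,w1,r0,r1:stripe(p,0,w0,w1,r0,r1),[-109,-97,60,195],[3,3,8,8]);print("   stripe shut",w.round(1),round(e,3))
    if n in I:
        q=col(I[n],"y",YN[n]);print("   lid",len(q),[np.round(opt(n,q,lambda t,r0:stripe(p,t,-109,-97,r0,r1),[.55,60],[.05,8])[0],3) for r1 in (190,)],opt(n,q,lambda t,r0,r1:stripe(p,t,-109,-97,r0,r1),[.55,60,190],[.05,8,8]))
E
python3 cmp.py
```

```text
scene chest [ 5.50505e+02 -4.37080e+01  2.21000e-01] 0.006
   idx (0, array([ 0.638, 18.657]), np.float64(0.219))
   idx (2, array([ 0.628, 12.875]), np.float64(0.183))
   idx (4, array([ 0.595, 19.   ]), np.float64(0.151))
   idx (6, array([ 0.592, 15.934]), np.float64(0.124))
   idx (8, array([ 0.571, 15.688]), np.float64(0.101))
   stripe shut [-110.6  -94.9   55.4  200.1] 0.037
   lid 286 [array([ 0.511, 52.375])] (array([  0.52301979,  54.57256262, 202.39911345]), np.float64(0.2058941274881363))
side chest [ 5.43216e+02 -4.57090e+01  2.15000e-01] 0.126
   idx (0, array([ 0.629, 43.398]), np.float64(0.55))
   idx (2, array([ 0.617, 38.203]), np.float64(0.482))
   idx (4, array([ 0.603, 22.375]), np.float64(0.427))
   idx (6, array([ 0.597, 29.755]), np.float64(0.343))
   idx (8, array([ 0.582, 24.766]), np.float64(0.319))
   stripe shut [-111.4  -93.6  115.3  197.6] 0.14
   lid 58 [array([  0.545, 114.636])] (array([  0.53618837, 108.81734767, 198.23995008]), np.float64(0.20465315878391266))
wrist chest [ 5.46696e+02 -4.56790e+01  2.19000e-01] 0.006
   idx (0, array([ 0.612, 10.313]), np.float64(0.249))
   idx (2, array([0.601, 7.327]), np.float64(0.199))
   idx (4, array([ 0.583, 16.746]), np.float64(0.169))
   idx (6, array([ 0.572, 11.675]), np.float64(0.133))
   idx (8, array([ 0.562, 16.243]), np.float64(0.109))
   stripe shut [-109.4  -95.4   49.6  200.9] 0.012
```

Call:
move_arm --pt "0 0.28 -0.3 0 0" --pt "0 0.28 -0.3 0 0" --pt "0 0 0 0 0" --pt "0 0 0 0 0"

```text
t: 18.02
ee_pos: [510.2, -52.2, 224.3]
orientation: [-1.963, -2.445, 0.011]
ft_force: [-12.5, -8.2, 4.0]
width: 9.3
grasp_force: 30.0
```

```bash
python3 chk.py 2
cat >> cmp.py <<'E'
print("--- now, red and yellow both fitted in the same picture")
PP={"scene":[550.5,-43.7,.221],"side":[548.1,-43.5,.221]}
for n in I:
    p=PP[n];q=col(I[n],"r",{"side":(325,250,385,285),"scene":(260,170,300,250)}[n]);y=col(I[n],"y",YN[n])
    for h in(8,10,12):print(n,h,"idx",opt(n,q,lambda t,r0:arm(p,t,h,r0=r0),[.57,15],[.05,8]))
    print(n,"lid",[opt(n,y,lambda t,r0:stripe(p,t,-110,-95,r0,200),[t0,55],[.05,8]) for t0 in(.5,.6)])
E
python3 cmp.py | sed -n '/---/,$p'
```

```text
18.125 [510.20362316 -52.19241234 224.27502372] [-13.3  -8.7   3.9] 9.005713615767732 r 213.50278929518075 210.54453210663058 theta 0.5674291017301272
yellow 68 (array([331., 258.]), array([360., 261.])) red [336. 262.]
--- now, red and yellow both fitted in the same picture
scene 8 idx (array([ 0.57410156, 15.734375  ]), np.float64(0.10481324791908264))
scene 10 idx (array([ 0.56286652, 15.16027832]), np.float64(0.0871085450053215))
scene 12 idx (array([ 0.54026367, 17.97265625]), np.float64(0.08010896295309067))
scene lid [(array([ 0.55218506, 53.20410156]), np.float64(0.06054719537496567)), (array([ 0.55301514, 53.20214844]), np.float64(0.06054719537496567))]
side 8 idx (array([ 0.54285156, 35.421875  ]), np.float64(0.14445558190345764))
side 10 idx (array([ 0.52, 31.  ]), np.float64(0.19645658135414124))
side 12 idx (array([ 0.50679314, 31.59594727]), np.float64(0.302532434463501))
side lid [(array([  0.55831957, 112.64070892]), np.float64(0.2544876039028168)), (array([  0.55831957, 112.64070892]), np.float64(0.2544876039028168))]
```

View pics/sl2.png

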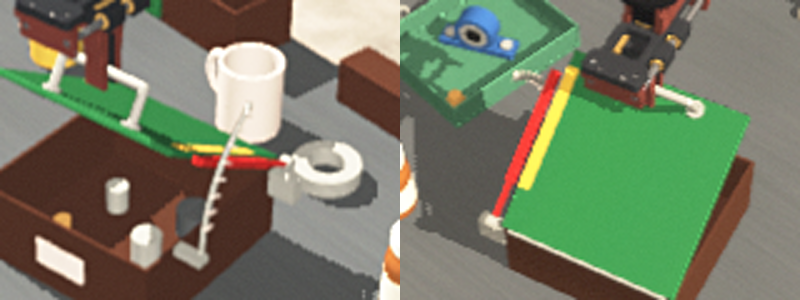

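```bash
python3 -c "
from workcell import *
print(close_job())"
```

```text
the job is handed in; nothing more can be done
None
```

The bearing block stands on its base in the green tray. The gripper is still holding the lid by its handle at about 0.56 rad. That matches the red index arm to within about 0.02 rad by my camera fits; the job is handed in at about 18 s.

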